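# Put the eyepiece away through a pedal-lid dust box

## Task

Put the chrome eyepiece away in the dust box: lay it on the ramp before the closed lid and let go, then press the pedal lever down onto its stop with a firm push of about 18 N (not over 25 N) and hold it there a good second, so that the lid stands fully up and the eyepiece rolls in. Then ease the lever back up slowly until the lid is shut, without letting it slam, and move clear. Work the lid with the lever only, and leave the Barlow, dust cap, collimator and screwdriver where they are.

Things in the scene. Friction and masses are not known exactly. Their poses are not given: they have to be found in the camera images.
- eyepiece: Chrome eyepiece lying on a low dark wooden cradle (26 mm wide, 80 long, 22 high), left or right of the box: round, 72 mm long, rolls on two 36 mm diameter end bands; between them, from y = -26 to +7 mm, a 32 mm waist to grip. Black eyecup at +y. Origin on the axis at mid length, y along the axis, 40 mm above the table. 84 to 168 g.
- bin: Grey dust box fixed to the table, 240 mm long (x), 98 wide (y); origin at the centre of its underside, -x is the loading end. Its floor slopes straight down to the back: 46 mm high at x = 0, rising 14.6 mm per 100 mm towards -x. Front half (x = -114 to -2): open ramp. Back half (x = 0 to 110): compartment under the lid, walls 92 mm high. It also carries lid and lever.
- ramp (a point): Point on the floor of the ramp, midway between its side cheeks, at box x = -72 mm; axes as the box's. The cheeks are 86 mm apart inside and rise 74 mm above the table. Laid here with its axis along the box's y, the eyepiece, once let go, rolls down by itself to rest against the lid's skirt, with its axis at about box x = -21 mm.
- button (a point): Point on the table straight under the centre of the lever's round black rubber button (36 mm across) on the box's +y side; axes as the box's. The button sits on a screw stem set to a height that differs each time and is not reported: at rest its top is 105 to 142 mm above the table, to be found by touch. The steel lever runs from its pivot, 143 mm away towards the box's +x, to the button.
- pivot (a point): Point on the table under the lever's pivot. Pressing the button 43 mm down (0.30 rad) puts the lever on its hard stop and the linked lid fully up. Spring: about 3 N to start, 6 to 7 N at the stop; the rubber button gives a further 1 mm per 3 N, also once on the stop (10 mm at most). 18 N is firm and safe, over 25 N bends the linkage. Let go, it snaps back.
- lid: Bare steel lid, 124 x 100 mm, with a 38 mm front skirt that shuts off the ramp. Origin on its hinge at the back of the box, axes as the box's when shut; its z axis is vertical when shut (top 99 mm above the table), 0.75 rad off vertical fully up (front edge 180 mm high). It turns 2.5 times as far as the lever: 20 mm/s at the button is 0.35 rad/s; over 2.5 rad/s counts as slamming.
- barlow: Black Barlow lens standing upright, 40 mm diameter, 72 mm tall, origin at the centre of its foot. Bystander.
- cap: Brass dust cap lying flat, 44 mm diameter, 18 mm high with its knob, origin at the centre of its foot. Bystander.
- collimator: Red plastic laser collimator standing on its wide end, 48 mm diameter, 90 mm tall, origin at the centre of its foot. Bystander.
- driver: Screwdriver, 160 mm long, lying on the table. Bystander.

How it is judged (in metres and radians):
On the way, in this order (a step that is already met when the one before it is completed fails the run):
1. the eyepiece lies released on the ramp against the closed lid (x of eyepiece in the frame of bin between -0.05 and -0.01 m and y of eyepiece in the frame of bin between -0.02 and 0.02 m and z of eyepiece in the frame of bin below 0.078 m and contact force between the fingers and eyepiece below 0.1 N and angle between lid's own z axis and vertical below 0.05 rad), for 0.2 s.
2. the lever is pressed on its stop with at least 14 N, the lid fully up (over 0.70 rad), the eyepiece rolled in (angle between lid's own z axis and vertical above 0.7 rad and contact force between the fingers and bin above 14 N and x of eyepiece in the frame of bin above 0.03 m), for 0.8 s.
At the end, for the whole second after the job is handed in: The eyepiece lies at rest on the floor of the covered compartment (axis 30 to 115 mm behind the box's centre), the lid is shut (within 0.05 rad) and still, and the robot is clear (angle between lid's own z axis and vertical below 0.05 rad and angular speed of lid below 0.05 rad/s and x of eyepiece in the frame of bin between 0.03 and 0.115 m and y of eyepiece in the frame of bin between -0.03 and 0.03 m and z of eyepiece in the frame of bin below 0.075 m and linear speed of eyepiece below 0.02 m/s); the robot touches nothing.
It fails at once if the fingers push on the box or its lever with more than 25 N (contact force between the fingers and bin above 25 N).
It fails at once if the lid is flung or slams (turns faster than 2.5 rad/s) (angular speed of lid above 2.5 rad/s).
It fails at once if the fingers work the lid directly (over 2 N) (contact force between the fingers and lid above 2 N).
It fails at once if a bystander is shifted by more than 20 mm (distance of any of barlow, cap, collimator, driver from where it was at the start of the episode above 0.02 m).
It also fails if it takes over 66 s, if anything falls off the work surface, if the arm or the gripper's body presses on something with over 40 N, if the wrist force passes 120 N, or if a joint passes its speed limit or range.

## Robot

A 6-joint arm with a two-finger parallel gripper is mounted at the origin on the work surface. World frame = base frame: x ahead of the robot, y to its left, z up, the work surface at z = 0. Lengths are in mm, angles in degrees, forces in N, time in s.
With the tool pointing down it reaches from about 350 to 850 mm from the base axis. Payload 8.1 kg.
Tool frame: the origin (TCP) lies on the centre line of the jaws, within the pads' length; the fingertips stand 19 mm ahead of it and the grasp point (between the pads) is the TCP; z points along the fingers, y is the direction in which the jaws open and shut (so a half turn about z gives the same grasp; the last joint's range is limited). The gripper opens to 85 mm and grips with 20 to 120 N. Pads are 22 mm wide; open, the fingers measure 114 mm over their backs; the gripper's body (76 mm by 85 mm) begins 54 mm behind the grasp point. The pads swing forward as they close: fully open they stand 13 mm farther back than shut.
Start: joints at [58.19, 7.471, 85.268, -0, 87.261, -4.893], TCP at [271.605, 535.01, 250.292] pointing down, gripper open.
Joint ranges: [-169.43, 169.43], [-51.17, 129.36], [1.28, 143.12], [-76.62, 256.62], [0, 156.53], [-152.29, 152.29]. Speed limits (degrees/s): [136.94, 136.94, 159.86, 180, 180, 180].

## Interface

Orientations are given as [roll, pitch, yaw] about the fixed x, y, z axes, in that order (R = Rz(yaw) Ry(pitch) Rx(roll)).
In Python, from bench import r, viewer gives the robot as it stands.
- The arm moves only by the tool carry_out, never from a script. Its argument "commands" is a list that holds one entry, the list of rows, each a list of 7 numbers: the finger opening in mm, from 0 to 85.4, then the shift along the tool's x, y, z in mm, then the turn, a rotation vector about the tool's x, y, z in degrees. A call has 1 to 5 rows; each row is the pose to reach, as a shift and turn from the pose commanded when the call began, along the tool's axes at that moment; what a row does not reach only later rows make up. A row lasts 1/8 s, in which the tool goes at most 62.5 mm and 10.7 degrees, less where a joint would pass 70% of its speed; a pose out of reach is approached as far as the arm can. A call with a gripper value outside its range is refused whole. The fingers move at their own pace and stop on an object; "grip_force" is the grip in N (left out, the last holds). Time passes only in rows, so rows that repeat a pose let the fingers close. It gives the time, the measured TCP pose, the force and the opening at its end, in the units of the state.
- r.sense(): the state, without advancing time (a new reading comes with each control period).
- viewer.snapshot(name): name is "scene" or "side" or "wrist"; returns the picture (400x640x3 uint8, red, green, blue); there is no depth.
- viewer.calibration(name): a dict with "camera_matrix" (3x3 intrinsics, pixels), "rvec" (rotation vector, rad) and "tvec" (3), from world to camera coordinates, as OpenCV has them. Camera axes: x right, y down, z forward; pixel columns grow to the right and rows downward; lengths in mm; the calibration is good to about 2 mm. A picture is of the moment at which its call begins: read the wrist's pose just before it. calibration takes no time and is no camera call; for the wrist camera it gives the pose at the moment of the call.
- r.hand_in(): hands the job in, once; it reports no verdict.
The state is a dict: "time": time; "joint_pos": joint angles; "qd": joint speeds; "joint_efforts": joint torques, N m; "tool_pos": TCP position; "tcp_rot": TCP orientation; "ft_force": force on the tool from outside, world axes, zero at the start; "wrist_torque": the same for the moment, N m; "finger_gap": finger opening in mm.
Only numpy, scipy, OpenCV 4.12 (cv2) and the standard library are available. Lean on these libraries where they do the work, as an engineer would, in place of code of your own. Each camera call takes 0.05 s, during which the arm holds its last target. There are 200 camera calls.

## Working session

There is one attempt and no reset: what is moved stays moved. The work goes in short steps, Python scripts to look and compute and a tool call to move; the robot and the scene stay as the last step left them, time stands still between calls to the robot, and variables do not carry over. Pictures are saved under pics/ and viewed, about 8 in all and at most 12, crops included, and the job is handed in when it is done.

Besides the shell and the picture viewer there is one more tool, called as name(argument=value, ...) on one line, values as JSON. carry_out: Moves the arm, as the interface text tells. Its arguments: {"type":"object","properties":{"commands":{"type":"array","items":{"type":"array","items":{"type":"array","items":{"type":"number"}}}},"grip_force":{"type":"number"}},"required":["commands"]}

```bash
mkdir -p pics && ls && cat > h.py <<'E'
import numpy as np,cv2
from bench import r,viewer
def snap(n,f,crop=None,k=1):
    im=viewer.snapshot(n)
    if crop: a,b,c,d=crop; im=im[b:d,a:c]
    if k!=1: im=cv2.resize(im,None,fx=k,fy=k,interpolation=cv2.INTER_CUBIC)
    cv2.imwrite('pics/'+f,im[:,:,::-1])
def ray(c,uv,z):
    K=np.array(c['camera_matrix']);R=cv2.Rodrigues(np.array(c['rvec'],float))[0];t=np.array(c['tvec'],float).ravel()
    o=-R.T@t; d=R.T@np.linalg.solve(K,[uv[0],uv[1],1]); return o+d*(z-o[2])/d[2]
def proj(c,P):
    return cv2.projectPoints(np.array(P,float).reshape(-1,3),np.array(c['rvec'],float),np.array(c['tvec'],float),np.array(c['camera_matrix'],float),None)[0].reshape(-1,2)
E
python3 - <<'E'
from h import *
print(r.sense())
for n in('scene','side'):
    snap(n,n+'1.png'); c=viewer.calibration(n); R=cv2.Rodrigues(np.array(c['rvec'],float))[0]; print(n,c['camera_matrix'],-R.T@np.array(c['tvec'],float).ravel())
E
```

```text
pics
{'time': 0.0, 'joint_pos': array([ 5.81884074e+01,  7.51465708e+00,  8.53302810e+01,  5.46227674e-04,
        8.72609106e+01, -4.89335449e+00]), 'qd': array([ 0.05908313, -0.05301479, -0.01843732, -0.03562174, -0.09294857,
        0.00300351]), 'joint_efforts': array([ 1.67509279e-03, -5.69404328e+01, -5.00544691e+01, -1.93723071e-05,
        1.48972141e-02, -4.66480606e-05]), 'tool_pos': array([271.33762301, 534.56154766, 249.23949616]), 'tcp_rot': array([-1.79894584e+02, -9.57259413e-03,  1.53081727e+02]), 'ft_force': array([-0.8349709 ,  0.5177243 , -0.17035757]), 'wrist_torque': array([-0.03320372,  0.01551967, -0.04262368]), 'finger_gap': 85.58595771813533}
scene [[476.61725593   0.         321.36890154]
 [  0.         476.61725593 199.15354869]
 [  0.           0.           1.        ]] [1232.0340003   669.45287792  823.95112652]
side [[378.96291375   0.         325.81125081]
 [  0.         378.96291375 195.2934223 ]
 [  0.           0.           1.        ]] [  52.31633091 -464.13181321  682.91222674]
```

View pics/scene1.png

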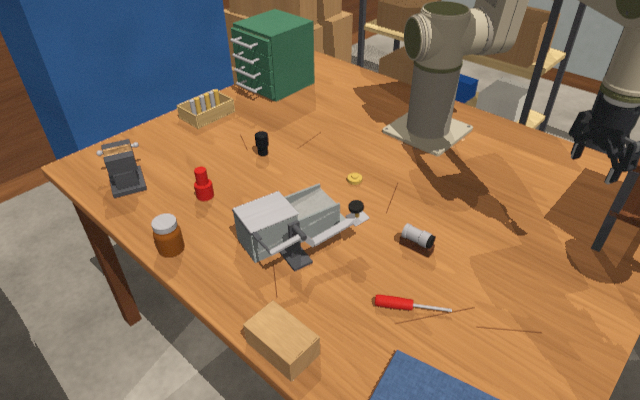

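View pics/side1.png

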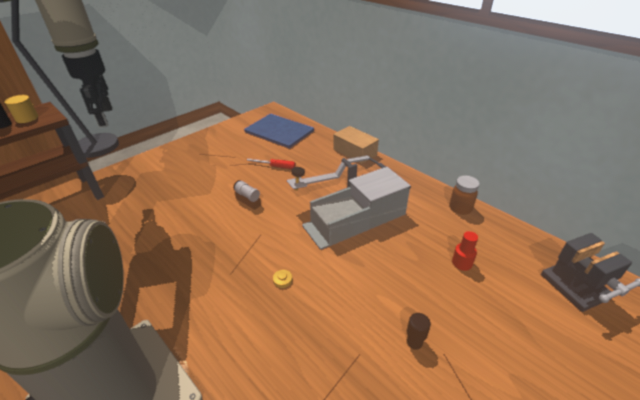

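The scene picture shows the box at about (290,215), button at (356,207), eyepiece at (418,237), cap at (355,180) and screwdriver at (410,303). In the side picture the box is at (357,207), button at (298,173) and eyepiece at (247,193). Next I take enlarged crops.

```bash
python3 - <<'E'
from h import *
snap('scene','scene2.png',(225,165,455,275),3.4)
snap('side','side2.png',(225,145,425,255),4)
E
```

```text
(no output)
```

View pics/scene2.png

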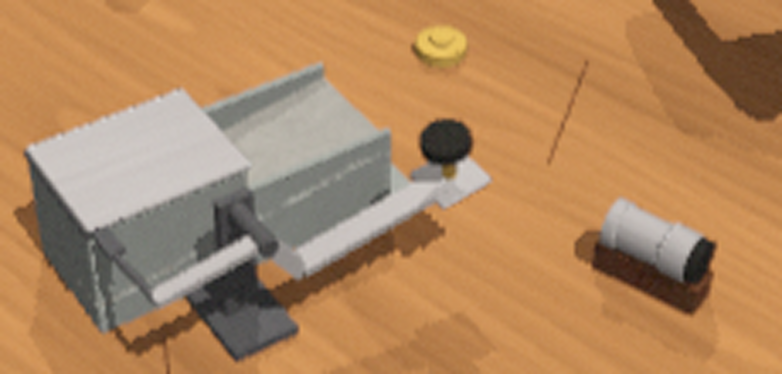

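View pics/side2.png

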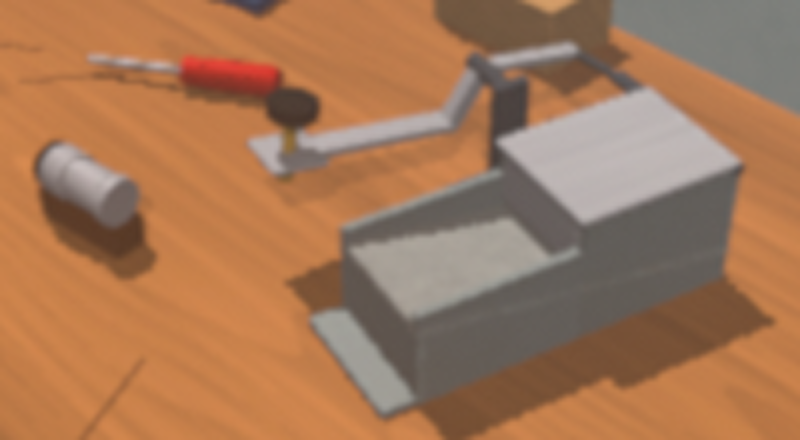

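The scene crop shows the lid-top corners at (26,152), (182,90), (248,163) and (97,230), with the button top at (446,137). The eyepiece spans (613,222) to (703,260), eyecup at the lower right. In the side crop the lid corners are (500,143), (650,90), (742,165) and (582,222), the button is at (293,102) and the eyepiece ends are (122,202) and (47,160).

```bash
python3 - <<'E'
from h import *
from scipy.optimize import least_squares
cs,cd=viewer.calibration('scene'),viewer.calibration('side')
S=lambda p:np.array([225,165])+np.array(p)/3.4
D=lambda p:np.array([225,145])+np.array(p)/4
B=np.array([[121,-50,99],[-3,-50,99],[-3,50,99],[121,50,99],[-114,-49,74],[-114,49,74]],float)
ps=S([[26,152],[182,90],[248,163],[97,230],[322,65],[388,132]])
pd=D([[742,165],[582,222],[500,143],[650,90],[413,320],[343,230]])
def W(q,P):
    c,s=np.cos(q[2]),np.sin(q[2]); return P@np.array([[c,s,0],[-s,c,0],[0,0,1]])+[q[0],q[1],0]
f=lambda q:np.r_[proj(cs,W(q,B))-ps,proj(cd,W(q,B))-pd].ravel()
q=min((least_squares(f,[500,200,a],loss='soft_l1') for a in(0,1,-1,2)),key=lambda o:o.cost)
print('box',q.x[:2],np.degrees(q.x[2]),'\n',f(q.x).reshape(-1,2).round(1).tolist())
def tri(a,b):
    g=lambda X:np.r_[proj(cs,X)[0]-a,proj(cd,X)[0]-b]
    o=least_squares(g,[500,200,50]);return o.x.round(1),o.fun.round(1)
inv=lambda X:(X[:2]-q.x[:2])@np.array([[np.cos(q.x[2]),-np.sin(q.x[2])],[np.sin(q.x[2]),np.cos(q.x[2])]])
b,e=tri(S((446,137)),D((293,102)));print('button',b,e,'in box',inv(b))
e1=tri(S((613,222)),D((122,202)));e2=tri(S((703,260)),D((47,160)));print('eye',e1,e2)
print('ramp',W(q.x,np.array([[-72,0,56.5],[-21,0,49]])).round(1))
print('cap',ray(cs,S((442,45)),10))
print('driver',ray(cs,(378,300),10),ray(cs,(452,310),5))
E
```

```text
box [644.68726185  11.76782334] 5744.284800179612 
 [[-0.3, -2.4], [0.5, -1.6], [1.1, -0.5], [-3.1, -0.7], [-1.9, -0.6], [-0.5, 0.2], [-0.3, -0.5], [-0.6, 0.5], [-1.9, -1.0], [-0.8, -0.9], [1.7, -1.3], [-0.0, -1.8]]
button [569.7 159.4 122.5] [-0.4  0.1 -0.4 -0. ] in box [-112.17126759  121.8029382 ]
eye (array([484.9, 245.7,  39.4]), array([-0.4,  0.1, -0.5, -0.1])) (array([475.7, 315.7,  42.1]), array([ 0.4, -0.1,  0.5,  0.1]))
ramp [[575.4  31.3  56.5]
 [624.5  17.5  49. ]]
cap [ 3.72405685e+02 -1.35022665e-01  1.00000000e+01]
driver [674.99545053 312.52998484  10.        ] [588.13746517 441.71157926   5.        ]
```

```bash
cat >> h.py <<'E'
from scipy.spatial.transform import Rotation as Ro
def go(p,yaw):
    s=r.sense(); A=Ro.from_euler('xyz',s['tcp_rot'],degrees=True); T=Ro.from_euler('xyz',[180,0,yaw],degrees=True)
    print('t',round(s['time'],2),'at',s['tool_pos'].round(1),s['tcp_rot'].round(1),'F',s['ft_force'].round(1),'gap',round(s['finger_gap'],1))
    print('shift',A.inv().apply(np.array(p)-s['tool_pos']).round(1),'turn',(A.inv()*T).as_rotvec(degrees=True).round(1))
def inbox(X,q=(644.7,11.8,-15.7)):
    a=np.radians(q[2]); R=np.array([[np.cos(a),-np.sin(a)],[np.sin(a),np.cos(a)]]); return (np.array(X)[:2]-q[:2])@R
def outbox(X,q=(644.7,11.8,-15.7)):
    a=np.radians(q[2]); R=np.array([[np.cos(a),-np.sin(a)],[np.sin(a),np.cos(a)]]); return R@np.array(X)[:2]+q[:2]
E
python3 -c "
from h import *
go([481.5,271.3,170],97.5)"
```

```text
t 0.2 at [271.4 534.7 249.6] [-179.9   -0.   153.1] F [-0.9  0.2  0.4] gap 85.7
shift [-306.6 -139.7   79.7] turn [-0.1  0.  55.6]
```

carry_out(commands=[[[85,-51,-23,13,0,0,9.3],[85,-102,-46,26,0,0,18.5],[85,-153,-70,40,0,0,27.8],[85,-204,-93,53,0,0,37],[85,-255,-116,66,0,0,46.3]]])

```text
time: 0.82
tool_pos: [447.3, 314.6, 183.8]
tcp_rot: [180.0, -0.0, 106.5]
ft_force: [0.5, 1.1, 0.7]
finger_gap: 84.9
```

```bash
python3 -c "
from h import *
go([481.5,271.3,170],97.5)"
```

```text
t 0.82 at [447.3 314.6 183.8] [180.   -0.  106.5] F [0.5 1.1 0.7] gap 84.9
shift [-51.2  20.5  13.8] turn [ 0. -0.  9.]
```

carry_out(commands=[[[85,-25,10,7,0,0,4.5],[85,-51,20.5,14,0,0,9],[85,-51,20.5,14,0,0,9]]])

```text
time: 1.2
tool_pos: [481.3, 271.5, 169.4]
tcp_rot: [-179.9, 0.0, 97.6]
ft_force: [0.5, 0.6, 0.3]
finger_gap: 84.8
```

```bash
python3 - <<'E'
from h import *
go([481.5,271.3,47],97.5)
c=viewer.calibration('wrist'); snap('wrist','w1.png')
print(proj(c,[[481.5,271.3,40],[485.0,245.5,40],[475.6,316,40],[480.3,280.7,58],[569.7,159.4,122.5]]).round(1))
E
```

```text
t 1.2 at [481.3 271.5 169.4] [-179.9    0.    97.6] F [0.5 0.6 0.3] gap 84.8
shift [-1.000e-01  3.000e-01  1.224e+02] turn [-0.1  0.   0.1]
[[312.9 198.7]
 [313.  227.8]
 [312.9 144.1]
 [312.8 193.5]
 [416.6 400.3]]
```

View pics/w1.png

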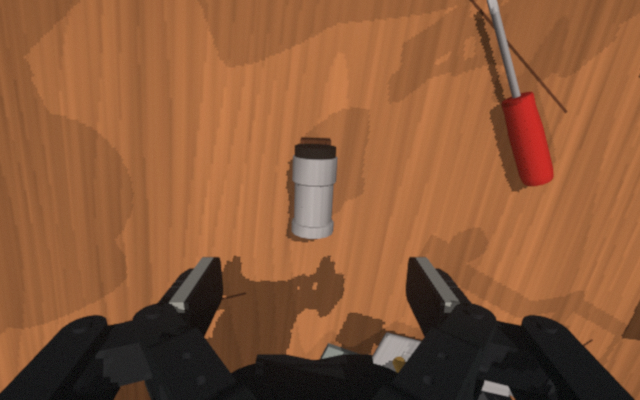

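The wrist picture shows the eyepiece upright in view from (315,144) at the eyecup to (313,238). The waist centre is near row 204, which matches the prediction within about 1 mm. I descend and grip.

carry_out(commands=[[[70,0,0,40,0,0,0],[60,0,0,80,0,0,0],[55,0,0,110,0,0,0],[55,0,0,122,0,0,0],[55,0,0,122,0,0,0]]], grip_force=35)

```text
time: 1.88
tool_pos: [480.2, 273.7, 48.1]
tcp_rot: [-179.9, 0.0, 97.9]
ft_force: [-0.8, 0.5, -0.4]
finger_gap: 54.5
```

carry_out(commands=[[[20,0,0,0,0,0,0],[20,0,0,0,0,0,0],[20,0,0,0,0,0,0],[20,0,0,0,0,0,0],[20,0,0,0,0,0,0]]])

```text
time: 2.5
tool_pos: [481.7, 273.9, 50.0]
tcp_rot: [179.9, -0.1, 97.8]
ft_force: [-3.6, 1.2, 6.8]
finger_gap: 30.4
```

carry_out(commands=[[[20,0,0,-30,0,0,0],[20,0,0,-80,0,0,0],[20,0,0,-123,0,0,0],[20,0,0,-123,0,0,0]]])

```text
time: 3.0
tool_pos: [483.9, 274.5, 176.9]
tcp_rot: [179.5, -0.2, 97.8]
ft_force: [0.3, -0.3, -1.2]
finger_gap: 30.7
```

```bash
python3 - <<'E'
from h import *
p=outbox([-72,-9.5]);print(p, inbox([569.7,159.4]))
go([*p,170],74.3)
snap('wrist','w2.png')
E
```

```text
[572.81549002  22.13766052] [-112.14250681  121.79826832]
t 3.0 at [483.9 274.5 176.9] [179.5  -0.2  97.8] F [ 0.3 -0.3 -1.2] gap 30.7
shift [-262.1   53.9    6.7] turn [ 0.5 -0.3 23.5]
```

View pics/w2.png

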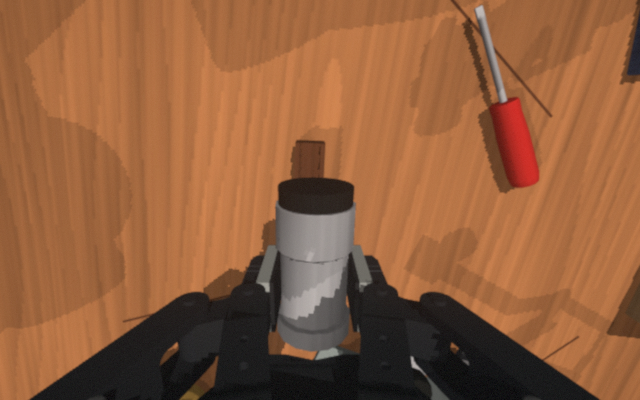

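The eyepiece is held squarely by its waist, with the eyecup at (316,195) and the cradle empty behind it. I carry it over the ramp.

carry_out(commands=[[[20,-45,9,-3,0,0,4.7],[20,-95,19,-3,0,0,9.4],[20,-150,30,-3,0,0,14],[20,-205,42,-3,0,0,18.8],[20,-262,53,-3,0,0,23.5]]])

```text
time: 3.68
tool_pos: [568.3, 19.1, 172.5]
tcp_rot: [-179.9, 0.0, 74.1]
ft_force: [1.4, 0.7, -0.4]
finger_gap: 30.9
```

carry_out(commands=[[[20,0,0,0,0,0,0],[20,0,0,0,0,0,0]]])

```text
time: 3.92
tool_pos: [567.9, 20.9, 172.7]
tcp_rot: [-179.8, 0.0, 74.3]
ft_force: [0.0, -0.6, -1.9]
finger_gap: 30.6
```

```bash
python3 - <<'E'
from h import *
go([*outbox([-72,-8]),90],74.3)
snap('wrist','w3.png')
c=viewer.calibration('wrist')
P=[[*outbox(a[:2]),a[2]] for a in [(-3,-50,99),(-3,50,99),(-114,-49,74),(-114,49,74),(-72,-43,56.5),(-72,43,56.5),(-72,0,56.5)]]
print(proj(c,P).round(0).tolist())
E
```

```text
t 3.92 at [567.9  20.9 172.7] [-179.8    0.    74.3] F [ 0.  -0.6 -1.9] gap 30.6
shift [ 4.1  4.6 82.7] turn [-0.2  0.  -0. ]
[[417.0, 274.0], [433.0, 128.0], [265.0, 257.0], [258.0, 127.0], [318.0, 240.0], [319.0, 134.0], [319.0, 190.0]]
```

View pics/w3.png

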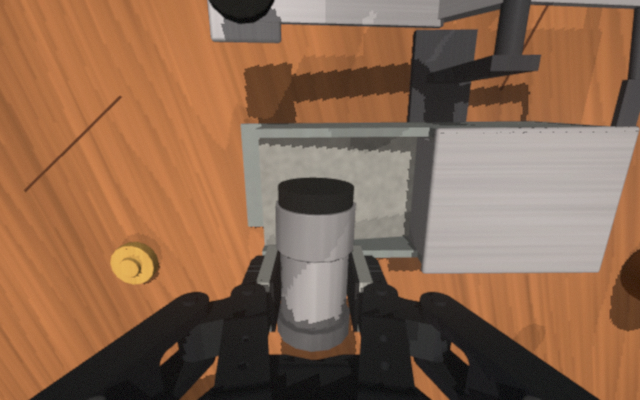

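The ramp is centred under the tool. The lid front edge runs (436,128)–(423,272), within 2–3 mm of prediction, and the cheek end is at (258,125). I lower the eyepiece until it touches.

carry_out(commands=[[[20,4,4.6,25,0,0,0],[20,4,4.6,50,0,0,0],[20,4,4.6,70,0,0,0],[20,4,4.6,80,0,0,0],[20,4,4.6,80,0,0,0]]])

```text
time: 4.6
tool_pos: [573.7, 23.9, 93.6]
tcp_rot: [-179.9, 0.0, 74.3]
ft_force: [-0.5, -0.7, -0.8]
finger_gap: 30.6
```

carry_out(commands=[[[20,0,0,2,0,0,0],[20,0,0,4,0,0,0],[20,0,0,4,0,0,0]]])

```text
time: 4.97
tool_pos: [574.5, 23.3, 90.7]
tcp_rot: [180.0, -0.0, 74.3]
ft_force: [0.0, 0.1, -1.5]
finger_gap: 30.8
```

carry_out(commands=[[[20,0,0,2,0,0,0],[20,0,0,4,0,0,0],[20,0,0,4,0,0,0]]])

```text
time: 5.35
tool_pos: [574.1, 23.4, 86.0]
tcp_rot: [-180.0, 0.0, 74.3]
ft_force: [-1.5, 0.2, -0.6]
finger_gap: 30.8
```

carry_out(commands=[[[20,0,0,1,0,0,0],[20,0,0,2,0,0,0],[20,0,0,2,0,0,0]]])

```text
time: 5.72
tool_pos: [574.6, 23.4, 84.7]
tcp_rot: [180.0, -0.0, 74.3]
ft_force: [0.3, -1.3, 3.1]
finger_gap: 30.6
```

carry_out(commands=[[[40,0,0,-1,0,0,0],[48,0,0,-1,0,0,0],[54,0,0,-5,0,0,0],[58,0,0,-15,0,0,0],[60,0,0,-30,0,0,0]]])

```text
time: 6.35
tool_pos: [574.1, 23.4, 115.0]
tcp_rot: [-180.0, 0.0, 74.3]
ft_force: [0.5, 0.0, 0.0]
finger_gap: 60.0
```

carry_out(commands=[[[60,0,0,-30,0,0,0],[60,0,0,-70,0,0,0],[60,0,0,-95,0,0,0],[60,0,0,-95,0,0,0]]])

```text
time: 6.85
tool_pos: [576.3, 23.3, 213.5]
tcp_rot: [179.6, -0.1, 74.3]
ft_force: [-0.2, 0.1, -0.1]
finger_gap: 60.1
```

```bash
python3 - <<'E'
from h import *
go([569.7,159.4,185],74.3)
snap('wrist','w4.png')
c=viewer.calibration('wrist')
P=[[*outbox(a[:2]),a[2]] for a in [(-21,-36,67),(-21,36,67),(-112,122,122.5)]]
print(proj(c,P).round(0).tolist())
E
```

```text
t 6.85 at [576.3  23.3 213.5] [ 1.796e+02 -1.000e-01  7.430e+01] F [-0.2  0.1 -0.1] gap 60.1
shift [129.2 -43.4  28.4] turn [ 0.4 -0.1 -0. ]
[[366.0, 225.0], [370.0, 144.0], [241.0, 9.0]]
```

View pics/w4.png

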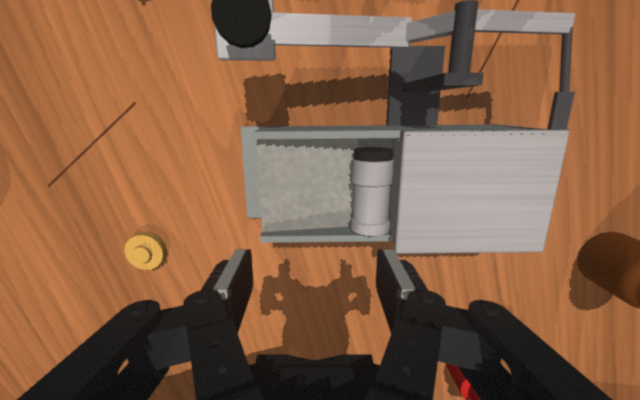

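The eyepiece rests against the skirt, from (375,152) to (370,233), near mid-width, and the lid is shut. The button is at (242,15), within about 3 mm of my estimate. I close the fingers and go above the button.

carry_out(commands=[[[30,32,-11,0,0,0,0],[0,70,-24,3,0,0,0],[0,110,-36,10,0,0,0],[0,127,-43,28,0,0,0],[0,127,-43,28,0,0,0]]])

```text
time: 7.52
tool_pos: [565.1, 157.7, 177.7]
tcp_rot: [-179.7, 0.2, 74.4]
ft_force: [-0.0, -0.7, -0.5]
finger_gap: -0.4
```

carry_out(commands=[[[0,0,0,10,0,0,0],[0,0,0,20,0,0,0],[0,0,0,24,0,0,0],[0,0,0,24,0,0,0]]])

```text
time: 8.02
tool_pos: [567.2, 156.8, 156.8]
tcp_rot: [-180.0, 0.0, 74.2]
ft_force: [0.2, -0.1, 0.6]
finger_gap: 0.1
```

```bash
python3 - <<'E'
from h import *
s=r.sense();go([*outbox([-112,120]),140],74.3);print(inbox(s['tool_pos']))
snap('scene','scene3.png',(290,90,450,250),4);snap('side','side3.png',(200,60,400,220),4)
print(viewer.calibration('scene')['camera_matrix'][0][0], proj(viewer.calibration('scene'),s['tool_pos']-[0,0,19]),proj(viewer.calibration('side'),s['tool_pos']-[0,0,19]))
a=cv2.imread('pics/scene3.png');b=cv2.imread('pics/side3.png')
cv2.imwrite('pics/pair.png',np.hstack([cv2.resize(a,(400,400)),cv2.resize(b,(500,400))])[:,:800])
E
```

```text
t 8.03 at [567.2 156.8 156.8] [-180.     0.    74.2] F [ 0.2 -0.1  0.6] gap 0.1
shift [ 1.4  1.9 16.8] turn [-0.   0.  -0.1]
[-113.85841618  118.58943052]
476.6172559320833 [[355.87067605 199.13131623]] [[297.50337924 166.30688522]]
```

View pics/pair.png

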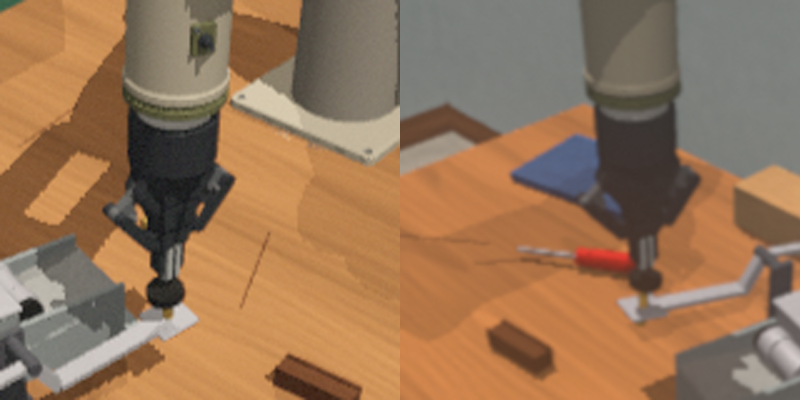

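Both views show the closed fingertips straight above the button, at scene half (165,285) and side half (647,275), just short of contact. I go down by feel.

carry_out(commands=[[[0,1,1.5,3,0,0,0],[0,1,1.5,6,0,0,0],[0,1,1.5,9,0,0,0],[0,1,1.5,9,0,0,0]]])

```text
time: 8.62
tool_pos: [568.7, 157.9, 147.8]
tcp_rot: [-180.0, 0.0, 74.3]
ft_force: [0.0, 0.1, 0.1]
finger_gap: 0.0
```

carry_out(commands=[[[0,0,0,1.5,0,0,0],[0,0,0,3,0,0,0],[0,0,0,3,0,0,0]]])

```text
time: 9.0
tool_pos: [569.0, 157.8, 145.1]
tcp_rot: [-180.0, 0.0, 74.3]
ft_force: [0.0, -0.1, 0.0]
finger_gap: -0.5
```

carry_out(commands=[[[0,0,0,1.5,0,0,0],[0,0,0,3,0,0,0],[0,0,0,3,0,0,0]]])

```text
time: 9.38
tool_pos: [569.1, 157.9, 142.5]
tcp_rot: [180.0, -0.0, 74.3]
ft_force: [-1.3, 0.2, 1.3]
finger_gap: 0.0
```

carry_out(commands=[[[0,0,0,1.5,0,0,0],[0,0,0,3,0,0,0],[0,0,0,3,0,0,0]]])

```text
time: 9.75
tool_pos: [569.0, 158.0, 139.2]
tcp_rot: [-180.0, -0.0, 74.3]
ft_force: [-1.0, 0.5, 3.1]
finger_gap: -0.4
```

Contact came at about TCP z 142.5, so the button top is near 123.5 mm. The stop should come at about TCP z 98, and 18 N at about 94. I press down slowly.

carry_out(commands=[[[0,0,0,4,0,0,0],[0,0,0,8,0,0,0],[0,0,0,12,0,0,0],[0,0,0,16,0,0,0],[0,0,0,20,0,0,0]]])

```text
time: 10.38
tool_pos: [569.0, 157.9, 119.0]
tcp_rot: [-180.0, -0.0, 74.3]
ft_force: [-1.9, 1.9, 5.3]
finger_gap: -0.5
```

carry_out(commands=[[[0,0,0,4,0,0,0],[0,0,0,8,0,0,0],[0,0,0,12,0,0,0],[0,0,0,14,0,0,0],[0,0,0,15,0,0,0]]])

```text
time: 11.0
tool_pos: [569.8, 157.7, 104.6]
tcp_rot: [179.9, -0.0, 74.3]
ft_force: [-0.8, 1.4, 6.1]
finger_gap: 0.0
```

```bash
python3 - <<'E'
from h import *
go([*outbox([-112,120]),98],74.3)
E
```

```text
t 11.0 at [569.8 157.7 104.6] [179.9  -0.   74.3] F [-0.8  1.4  6.1] gap 0.0
shift [-0.2 -0.4  6.6] turn [ 0.1 -0.  -0. ]
```

carry_out(commands=[[[0,0,0,2,0,0,0],[0,0,0,4,0,0,0],[0,0,0,6,0,0,0],[0,0,0,6,0,0,0]]])

```text
time: 11.5
tool_pos: [570.4, 157.6, 99.0]
tcp_rot: [179.8, -0.0, 74.3]
ft_force: [1.4, -0.6, 6.4]
finger_gap: 0.2
```

carry_out(commands=[[[0,0,0,1,0,0,0],[0,0,0,1,0,0,0]]])

```text
time: 11.75
tool_pos: [570.5, 157.6, 98.3]
tcp_rot: [179.8, -0.0, 74.3]
ft_force: [-0.1, 0.2, 7.2]
finger_gap: -0.2
```

carry_out(commands=[[[0,0,0,1,0,0,0],[0,0,0,2,0,0,0],[0,0,0,2,0,0,0]]])

```text
time: 12.12
tool_pos: [570.8, 157.6, 96.9]
tcp_rot: [179.8, -0.0, 74.3]
ft_force: [-1.2, -1.1, 12.1]
finger_gap: -0.3
```

carry_out(commands=[[[0,0,0,1,0,0,0],[0,0,0,2,0,0,0],[0,0,0,2,0,0,0]]])

```text
time: 12.5
tool_pos: [571.1, 157.6, 95.6]
tcp_rot: [179.7, -0.1, 74.3]
ft_force: [-2.2, -1.2, 16.8]
finger_gap: 0.0
```

carry_out(commands=[[[0,0,0,0.7,0,0,0],[0,0,0,0.7,0,0,0],[0,0,0,0.7,0,0,0],[0,0,0,0.7,0,0,0],[0,0,0,0.7,0,0,0]]])

```text
time: 13.12
tool_pos: [571.1, 157.6, 95.2]
tcp_rot: [179.7, -0.1, 74.3]
ft_force: [-3.9, -2.6, 16.1]
finger_gap: -0.1
```

carry_out(commands=[[[0,0,0,0,0,0,0],[0,0,0,0,0,0,0],[0,0,0,0,0,0,0],[0,0,0,0,0,0,0],[0,0,0,0,0,0,0]]])

```text
time: 13.75
tool_pos: [571.2, 157.6, 95.2]
tcp_rot: [179.7, -0.1, 74.3]
ft_force: [-3.8, -0.5, 16.1]
finger_gap: 0.3
```

```bash
python3 - <<'E'
from h import *
go([*outbox([-112,120]),98],74.3)
snap('scene','scene4.png',(215,150,415,300),2);snap('side','side4.png',(265,145,465,295),2)
a=cv2.imread('pics/scene4.png');b=cv2.imread('pics/side4.png');cv2.imwrite('pics/pair2.png',np.hstack([a,b]))
E
```

```text
t 13.75 at [571.2 157.6  95.2] [ 1.797e+02 -1.000e-01  7.430e+01] F [-3.8 -0.5 16.1] gap 0.3
shift [-0.4 -1.7 -2.8] turn [ 0.3 -0.1 -0. ]
```

View pics/pair2.png

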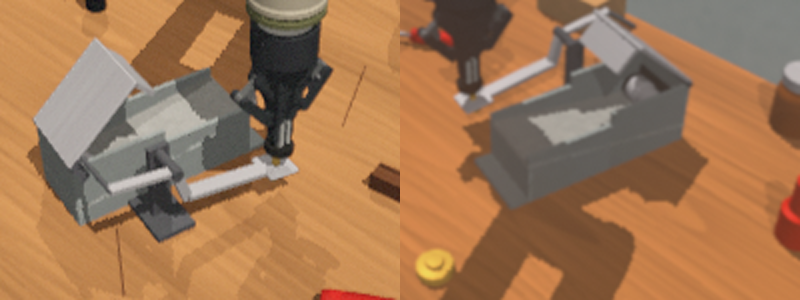

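The lid stands fully up and the eyepiece has rolled to the back, at (640,88) in the side half. The force is 16 N, so I press slightly more and hold over a second.

carry_out(commands=[[[0,0,0,0.7,0,0,0],[0,0,0,0.7,0,0,0],[0,0,0,0.7,0,0,0],[0,0,0,0.7,0,0,0],[0,0,0,0.7,0,0,0]]])

```text
time: 14.48
tool_pos: [571.2, 157.6, 94.7]
tcp_rot: [179.7, -0.1, 74.3]
ft_force: [-3.1, -1.9, 18.0]
finger_gap: -0.1
```

carry_out(commands=[[[0,0,0,0,0,0,0],[0,0,0,0,0,0,0],[0,0,0,0,0,0,0],[0,0,0,0,0,0,0],[0,0,0,0,0,0,0]]])

```text
time: 15.1
tool_pos: [571.3, 157.6, 94.7]
tcp_rot: [179.7, -0.1, 74.3]
ft_force: [-4.6, -1.7, 17.9]
finger_gap: 0.1
```

carry_out(commands=[[[0,0,0,0,0,0,0],[0,0,0,0,0,0,0],[0,0,0,0,0,0,0],[0,0,0,0,0,0,0],[0,0,0,0,0,0,0]]])

```text
time: 15.72
tool_pos: [571.2, 157.6, 94.7]
tcp_rot: [179.7, -0.1, 74.3]
ft_force: [-3.1, -2.5, 16.6]
finger_gap: -0.2
```

The lever held at 17–18 N for over a second. Now I ease it up slowly.

carry_out(commands=[[[0,0,0,-2,0,0,0],[0,0,0,-4,0,0,0],[0,0,0,-6,0,0,0],[0,0,0,-8.5,0,0,0],[0,0,0,-11,0,0,0]]])

```text
time: 16.35
tool_pos: [569.9, 157.7, 103.5]
tcp_rot: [179.9, -0.0, 74.3]
ft_force: [-1.2, 1.0, 7.0]
finger_gap: 0.2
```

carry_out(commands=[[[0,0,0,-2.5,0,0,0],[0,0,0,-5,0,0,0],[0,0,0,-7.5,0,0,0],[0,0,0,-10,0,0,0],[0,0,0,-12.5,0,0,0]]])

```text
time: 16.98
tool_pos: [569.1, 157.9, 115.4]
tcp_rot: [180.0, -0.0, 74.3]
ft_force: [-2.9, 1.6, 4.2]
finger_gap: -0.0
```

carry_out(commands=[[[0,0,0,-2.5,0,0,0],[0,0,0,-5,0,0,0],[0,0,0,-7.5,0,0,0],[0,0,0,-10,0,0,0],[0,0,0,-12.5,0,0,0]]])

```text
time: 17.6
tool_pos: [569.1, 157.9, 128.0]
tcp_rot: [180.0, -0.0, 74.3]
ft_force: [-2.2, 0.7, 3.9]
finger_gap: 0.2
```

carry_out(commands=[[[0,0,0,-2,0,0,0],[0,0,0,-4,0,0,0],[0,0,0,-6,0,0,0],[0,0,0,-8,0,0,0],[0,0,0,-9.5,0,0,0]]])

```text
time: 18.23
tool_pos: [569.5, 157.8, 137.7]
tcp_rot: [179.9, -0.0, 74.3]
ft_force: [1.8, -0.4, 2.7]
finger_gap: -0.5
```

carry_out(commands=[[[0,0,0,-1.5,0,0,0],[0,0,0,-3,0,0,0],[0,0,0,-4.5,0,0,0],[0,0,0,-6,0,0,0],[0,0,0,-7.5,0,0,0]]])

```text
time: 18.85
tool_pos: [568.6, 157.8, 144.6]
tcp_rot: [-179.9, 0.0, 74.3]
ft_force: [0.7, 0.1, -0.3]
finger_gap: -0.1
```

Contact is lost and the lever is back up. I move clear and check.

carry_out(commands=[[[0,0,0,-10,0,0,0],[0,0,0,-30,0,0,0],[0,0,0,-60,0,0,0],[0,0,0,-100,0,0,0],[0,0,0,-120,0,0,0]]])

```text
time: 19.48
tool_pos: [570.1, 158.2, 269.1]
tcp_rot: [179.8, -0.1, 74.3]
ft_force: [1.2, 0.5, 0.9]
finger_gap: 0.0
```

carry_out(commands=[[[0,0,0,0,0,0,0],[0,0,0,0,0,0,0],[0,0,0,0,0,0,0],[0,0,0,0,0,0,0]]])

```text
time: 19.98
tool_pos: [568.5, 157.8, 263.5]
tcp_rot: [-179.9, 0.1, 74.3]
ft_force: [0.1, -0.5, 0.0]
finger_gap: 0.3
```

```bash
python3 - <<'E'
from h import *
go([569,158,265],74.3)
snap('scene','scene5.png',(215,120,465,320),1.6);snap('side','side5.png',(225,145,475,345),1.6)
a=cv2.imread('pics/scene5.png');b=cv2.imread('pics/side5.png');cv2.imwrite('pics/pair3.png',np.hstack([a,b]))
E
```

```text
t 19.98 at [568.5 157.8 263.5] [-1.799e+02  1.000e-01  7.430e+01] F [ 0.1 -0.5  0. ] gap 0.3
shift [ 0.4  0.4 -1.5] turn [-0.1  0.1 -0. ]
```

View pics/pair3.png

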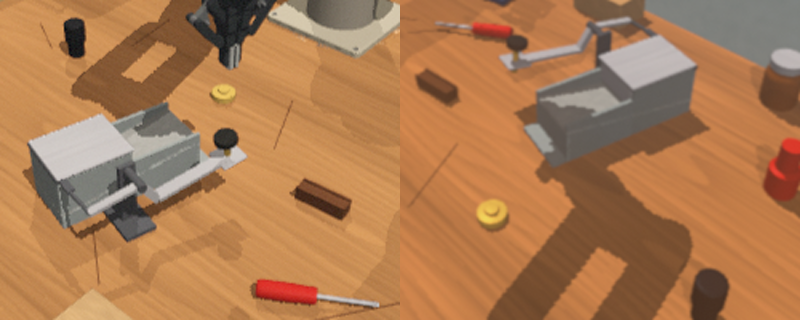

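The lid is shut, the ramp is empty, the button is back up and the gripper is well clear. The bystanders are in place. Handing in.

```bash
python3 -c "
from bench import r
print(r.hand_in())"
```

```text
the job is handed in; nothing more can be done
None
```

The eyepiece is away in the dust box with the lid shut, and I handed the job in at about 20 s of the 66 s; it reported no verdict.

- **Placing:** I gripped the eyepiece by its waist, laid it on the ramp and let go. It rolled down against the closed lid, which a wrist picture confirmed.
- **Pressing:** Touch put the button top at about 123.5 mm. I pressed the lever onto its stop and held it for about 3 s at 16–18 N. The highest reading I saw was 18.0 N. The pictures showed the lid fully up and the eyepiece at the back of the compartment.
- **Closing:** I eased the lever up at 12–20 mm/s until contact was lost at about its rest height, then lifted 120 mm clear.

**Last checks:**
- The final pictures showed the lid shut, the ramp empty and the cap, Barlow, collimator and screwdriver looking unmoved. I compared the bystanders by eye only.
- The force reading at the end was about 0 N.
- The eyepiece is hidden under the closed lid, so its final position is inferred from the lid-up picture.
- It lay about 4 mm off mid-width on the ramp, inside the 20 mm limit.
- No check failed or disagreed beyond 2–3 mm of camera error in the box position.

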